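# Tip a steering-gear housing into its holding channel and seat it against the sliding jaw

## Robot

A 6-joint arm with a two-finger parallel gripper is mounted at the origin on the work surface. World frame = base frame: x ahead of the robot, y to its left, z up, the work surface at z = 0. Lengths are in m, angles in rad, forces in N, time in s.
With the tool pointing down it reaches from about 0.4 to 0.825 m from the base axis. Payload 7 kg.
Tool frame: the origin (TCP) lies at the centre of the arm's flange, where the gripper is bolted on; the fingertips stand 178 mm ahead of it and the grasp point (between the pads) lies 159 mm ahead of it; x points along the fingers, z is the direction in which the jaws open and shut, and the axes are right-handed (so a half turn about x gives the same grasp; the last joint's range is limited). The gripper opens to 88 mm and grips with 3 to 60 N. Pads are 19 mm wide; open, the fingers measure 130 mm over their backs; the gripper's body (78 mm by 193 mm) begins 47 mm behind the grasp point.
Start: joints at [1.512, 0.359, 0.012, 0, -1.224, -0.288], TCP at [0.229, 0.635, 0.405] pointing down, gripper open.
Joint ranges: [-3.07, 3.07], [-1.43, 2.12], [-1.02, 1.25], [-3.03, 1.67], [-3.05, -0], [-3.03, 3.03]. Speed limits (rad/s): [2.39, 2.39, 3.01, 3.14, 3.14, 3.14].

## Interface

Orientations are given as [roll, pitch, yaw] about the fixed x, y, z axes, in that order (R = Rz(yaw) Ry(pitch) Rx(roll)).
In Python, from station import telemetry, optics, job_done, finder gives the robot as it stands.
- The arm moves only by the tool play_rows, never from a script. Its argument "steps" is a list of rows, each an object of numbers: "gripper": the opening, from 0 (shut) to 1 (fully open); "tx", "ty", "tz": the shift along the tool's x, y, z in units of 25 mm (1.0 is 25 mm); "ax", "ay", "az": the turn, a rotation vector about the tool's x, y, z in units of 6 degrees (1.0 is 6 degrees). In form: [{"gripper": .., "tx": .., "ty": .., "tz": .., "ax": .., "ay": .., "az": ..}, ...]. A call has 1 to 20 rows; each row shifts and turns the commanded pose from where the row before left it, along the tool's axes as they then stand; what a row does not reach is not made up. A row lasts 1/12 s, in which the tool goes at most 41.7 mm and 7.16 degrees, less where a joint would pass 70% of its speed; a pose out of reach is approached as far as the arm can. A call is refused whole if a number of a shift passes 1 or a number of a turn 1, either way. A call with a gripper value outside its range is refused whole. The fingers move at their own pace and stop on an object; "newtons" is the grip in N (left out, the last holds). Time passes only in rows, so rows that do not move let the fingers close. It gives the time, the measured TCP pose, the force and the opening at its end, in the units of the state.
- telemetry.get_state(): the state, without advancing time (a new reading comes with each control period).
- optics.grab_frame(name): name is "scene" or "top" or "wrist"; returns the picture (420x560x3 uint8, red, green, blue); there is no depth.
- optics.calibration(name): a dict with "fx", "fy", "cx", "cy" (pixels), "T" (4x4, takes a point from camera to world coordinates); the wrist camera has in their place "mount" (4x4, takes a point from camera to tool coordinates, whose origin is the TCP and whose axes are the tool frame's). Camera axes: x right, y down, z forward; pixel columns grow to the right and rows downward; lengths in m; the calibration is good to about 2 mm. A picture is of the moment at which its call begins: read the wrist's pose just before it. calibration takes no time and is no camera call.
- job_done(): hands the job in, once; it reports no verdict.
Trained networks look in the newest picture that a camera, given by its name, has taken for a name from the list of things; names that differ only in an ending like _2 or _b are one class to them, and where a whole thing is asked for, a point or a joint stands for the part that bears it (a point fixed in the world has none). Each returns a list of dicts, best first, with "confidence" (0 to 1); they miss things now and then, are a little off and sometimes report something else, mostly with a low value. They report only what shows in the picture. A call takes as long as a camera call.
- finder.look_for(query, camera): "extent" ([left, top, right, bottom] in pixels, round what is visible of it).
- finder.silhouettes(query, camera): "pixels" (420x560 bool, what is visible of it) and "extent" ([left, top, right, bottom] in pixels, round what is visible of it).
- finder.pinpoint(query, camera): "location" ([row, column] in pixels: a listed point, or the origin of a listed thing).
The state is a dict: "t": time; "q": joint angles; "qd": joint speeds; "joint_efforts": joint torques, N m; "eef_pos": TCP position; "ee_rot": TCP orientation; "force": force on the tool from outside, world axes, zero at the start; "moment": the same for the moment, N m; "width": finger opening in m.
Only numpy, scipy, OpenCV 4.12 (cv2) and the standard library are available. Lean on these libraries where they do the work, as an engineer would, in place of code of your own. Each camera call takes 0.05 s, during which the arm holds its last target.

## Task

The aluminium steering-gear housing stands on end at the open end of the blue holding channel: tip it over along the channel, towards the red jaw, so that it lies flat between the side rails, then slide it along so that it drives the stiff red jaw fully home against the dark end block. With the jaw home, keep pushing the housing onto it with about 15 N for a second to bed it, but never squeeze it against the jaw with more than 25 N at any time; then let go and leave it lying there, and do not disturb the tub, the bearing or the socket beside the channel.

Things in the scene. Friction and masses are not known exactly. Their poses are not given: they have to be found in the camera images.
- channel: Blue holding channel fixed on the bench, 420 x 134 mm, place and yaw vary. Origin: middle of its underside. x runs along it from the open loading end (x = -210 mm) to the end with the dark end block (66 mm high, behind the jaw; its place varies and is not measured), y across, z up. Bed top at z = 8 mm; side rails rise to z = 32 mm, 108 mm apart inside.
- jaw: Red jaw, black rubber face, 98 mm wide, 60 mm high, 18 mm thick, across the bed. Origin: bottom middle of the rubber face; axes as the channel's. Slides along channel x only, friction about 5 N + 25 N per m/s, stays where left. Face starts at channel x = 121 to 153 mm. Home, 22 to 34 mm on, is a hard stop on the end block, face somewhere at x = 155 to 175 mm: to be felt.
- housing: Aluminium block 90 (its x) by 100 (y) by 190 mm (z), about 0.75 kg, mass and friction uncertain (bed drag 2 to 6 N), too thick to grasp. Origin: middle of its foot face, z to its top end. Starts upright on the bed near channel x = -145 mm, x axes nearly parallel. Pushed low it slides; pushed within 35 mm of its top it tips about its far bottom edge and falls beyond about 25 degrees.
- housing_mid (a point): Centre of the housing block (95 mm above its foot along its z). Lying flat in the channel it is 53 mm above the bench.
- housing_top (a point): Middle of the housing's top end face (190 mm above its foot along its z). After tipping, this end leads, towards the jaw.
- tub: Bystander: round dark blue tub with a black lid, about 90 mm across and 115 mm high, beside the channel on its -y side. Origin: middle of its underside.
- bearing: Bystander: steel bearing ring, 48 mm across, 16 mm high, lying beside the channel on its +y side. Origin: middle of its underside.
- socket: Bystander: dark steel socket, 32 mm across, 63 mm high, standing beside the channel on its -y side. Origin: middle of its underside.

How it is judged:
By the outcome, as a careful person would: the job done as asked, in the order asked, and still so for the second after the job is handed in, with the robot touching nothing.
It also fails if it takes over 67 s, if anything falls off the work surface, if the arm or the gripper's body presses on something with over 40 N, if the wrist force passes 120 N, or if a joint passes its speed limit or range.

## Working session

There is one attempt and no reset: what is moved stays moved. The work goes in short steps, Python scripts to look and compute and a tool call to move; the robot and the scene stay as the last step left them, time stands still between calls to the robot, and variables do not carry over. Pictures are saved under pics/ and viewed, and the job is handed in when it is done.

Besides the shell and the picture viewer there is one more tool, called after "Emit:" as name([rows], argument=value, ...), one row to a line, values as JSON. play_rows: Moves the arm, as the interface text tells. Its arguments: {"type":"object","properties":{"steps":{"type":"array"},"newtons":{"type":"number"}},"required":["steps"]}

```bash
mkdir -p pics; ls
python3 - <<'E'
from station import telemetry, optics, finder
import cv2, numpy as np
s=telemetry.get_state(); print(s)
for n in ["scene","top"]:
    im=optics.grab_frame(n); cv2.imwrite(f"pics/{n}0.png",im[:,:,::-1])
    c=optics.calibration(n); print(n,c)
    for q in ["channel","jaw","housing","housing_top","housing_mid","tub","bearing","socket"]:
        r=finder.pinpoint(q,n)
        print(q,[(np.round(x["location"],1),round(x["confidence"],2)) for x in r[:2]])
print(telemetry.get_state()["t"])
E
```

```text
pics
{'t': 0.0, 'q': array([ 1.51210584e+00,  3.59392561e-01,  1.10366684e-02, -3.72898189e-04,
       -1.22409291e+00, -2.88081961e-01]), 'qd': array([ 8.72936552e-05,  5.97229466e-04,  5.52153850e-05,  3.09818315e-05,
       -1.87965953e-03,  3.55930895e-04]), 'joint_efforts': array([ 4.28449739e-04, -5.82712626e+01,  2.93059981e+01,  6.99729100e+00,
        7.09085565e-03, -1.57884360e-04]), 'eef_pos': array([0.22934983, 0.63462505, 0.40370501]), 'ee_rot': array([ 0.07907625,  1.56910707, -1.83861953]), 'force': array([ 0.12111933,  0.20400809, -0.66696396]), 'moment': array([ 0.03083029, -0.0370014 , -0.00890849]), 'width': 0.08775052307741561}
scene {'fx': 478.66301347791034, 'fy': 478.66301347791034, 'cx': 282.16592362371733, 'cy': 207.49036383924346, 'T': array([[ 0.52501416,  0.61585568, -0.58743673,  1.0940415 ],
       [ 0.85108536, -0.37688221,  0.36553183, -0.28664327],
       [ 0.0037204 , -0.69186819, -0.72201425,  0.75243532],
       [ 0.        ,  0.        ,  0.        ,  1.        ]])}
channel [(array([247.2, 225.1]), 0.56)]
jaw [(array([217.7, 277. ]), 0.91)]
housi
[... 251 characters left out ...]
.90912462018406, 'fy': 387.90912462018406, 'cx': 275.32866763289746, 'cy': 207.08281314391616, 'T': array([[-0.05397477, -0.97625387,  0.20979779,  0.41821782],
       [-0.99853966,  0.05228681, -0.01358809,  0.00548805],
       [ 0.00229577, -0.21022483, -0.97765037,  0.89155811],
       [ 0.        ,  0.        ,  0.        ,  1.        ]])}
channel [(array([246. , 300.9]), 0.75)]
jaw [(array([249.3, 244.9]), 0.73)]
housing [(array([235.2, 363.9]), 0.75), (array([193.7, 274.1]), 0.17)]
housing_top [(array([216.4, 386.6]), 0.79)]
housing_mid []
tub [(array([192.8, 275.4]), 0.84)]
bearing [(array([294.9, 284.4]), 0.58)]
socket [(array([215.7, 387.6]), 0.58), (array([179.5, 342.6]), 0.5)]
0.9
```

View pics/scene0.png

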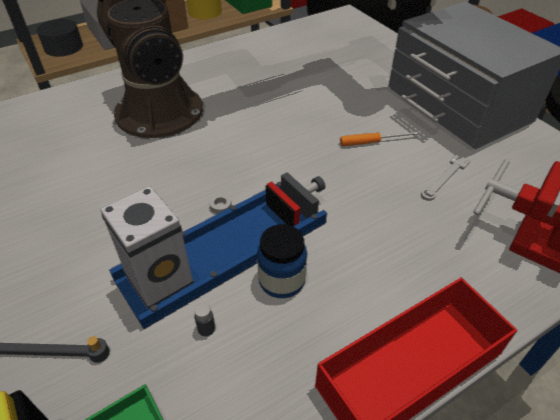

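View pics/top0.png

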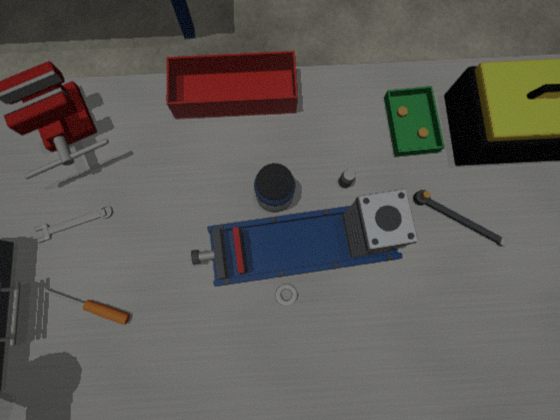

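Scene: housing at (150,240) at the near-left end of the channel, jaw at (285,205). Tub and socket are on one side and the bearing on the other. Next I'll measure precisely on enlarged crops.

```bash
cat > h.py <<'E'
import numpy as np, cv2
from station import telemetry, optics, finder
def ray(n,u,v,c=None):
    c=c or optics.calibration(n); T=c["T"]
    d=T[:3,:3]@np.array([(u-c["cx"])/c["fx"],(v-c["cy"])/c["fy"],1]); return T[:3,3],d
def onz(n,u,v,z):
    o,d=ray(n,u,v); return o+d*(z-o[2])/d[2]
def proj(n,P):
    c=optics.calibration(n);T=c["T"]; P=np.atleast_2d(P); p=(P-T[:3,3])@T[:3,:3]
    return np.c_[p[:,0]/p[:,2]*c["fx"]+c["cx"],p[:,1]/p[:,2]*c["fy"]+c["cy"]]
E
python3 - <<'E'
from h import *
a=cv2.imread("pics/top0.png")[180:300,180:440]; cv2.imwrite("pics/topc.png",cv2.convertScaleAbs(cv2.resize(a,None,fx=3,fy=3,interpolation=cv2.INTER_CUBIC),alpha=1.8))
a=cv2.imread("pics/scene0.png")[160:340,90:350]; cv2.imwrite("pics/scenec.png",cv2.convertScaleAbs(cv2.resize(a,None,fx=3,fy=3,interpolation=cv2.INTER_CUBIC),alpha=1.8))
for n,q,u,v,z in [("top","jaw",244.9,249.3,.008),("scene","jaw",277,217.7,.008),("scene","housing",154.9,283,.008),("top","housing",363.9,235.2,.008),("top","ht",386.6,216.4,.198),("scene","ht",137.5,213.6,.198),
 ("top","channel",300.9,246,0),("scene","channel",225.1,247.2,0),("top","tub",275.4,192.8,0),("scene","tub",280.9,277.7,0),("top","brg",284.4,294.9,0),("scene","brg",218.1,207.2,0),("top","sock",342.6,179.5,0),("scene","sock",206.8,329.5,0)]:
    print(n,q,np.round(onz(n,u,v,z),4))
E
```

```text
top jaw [0.5134 0.0677 0.008 ]
scene jaw [0.5081 0.0653 0.008 ]
scene housing [ 0.5306 -0.2153  0.008 ]
top housing [ 0.531  -0.2062  0.008 ]
top ht [ 0.5389 -0.2055  0.198 ]
scene ht [ 0.5348 -0.2082  0.198 ]
top channel [ 0.5149 -0.0607  0.    ]
scene channel [ 0.5162 -0.062   0.    ]
top tub [ 0.6441 -0.0089  0.    ]
scene tub [ 0.6386 -0.0052  0.    ]
top brg [ 0.4074 -0.0163  0.    ]
scene brg [ 0.4083 -0.0242  0.    ]
top sock [ 0.6682 -0.171   0.    ]
scene sock [ 0.6646 -0.1733  0.    ]
```

View pics/topc.png

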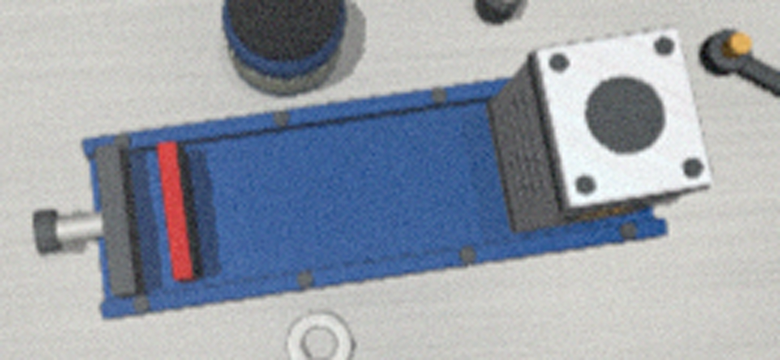

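View pics/scenec.png

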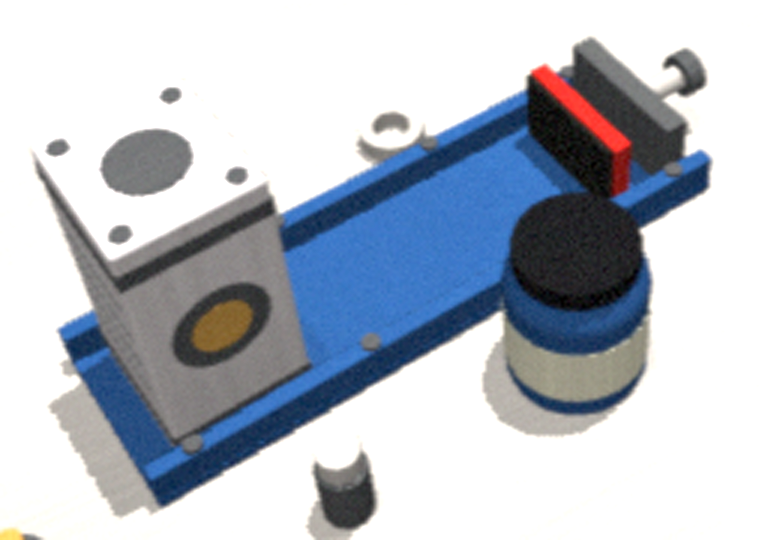

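```bash
cat >> h.py <<'E'
from scipy.optimize import least_squares
def R2(a): return np.array([[np.cos(a),-np.sin(a),0],[np.sin(a),np.cos(a),0],[0,0,1]])
E
python3 - <<'E'
from h import *
t=lambda u,v:("top",u/3+180,v/3+180); s=lambda u,v:("scene",u/3+90,v/3+160)
obs=[(t(84,141),(.21,-.067,.032)),(t(104,310),(.21,.067,.032)),(t(666,222),(-.21,.067,.032)),
     (s(709,153),(.21,-.067,.032)),(s(148,467),(-.21,-.067,.032)),(s(62,331),(-.21,.067,.032))]
def f(p,full=False):
    r=[]
    for (n,u,v),P in obs:
        w=R2(p[2])@np.array(P)+[p[0],p[1],0]; r+=list(proj(n,w)[0]-[u,v])
    return np.array(r)
so=least_squares(f,[.515,-.06,1.7]); p=so.x; print(p,np.degrees(p[2]),np.round(so.fun.reshape(-1,2),1))
inv=lambda w:R2(p[2]).T@(np.array(w)-[p[0],p[1],0])
# housing top corners
hs=[t(529,47),t(675,30),t(711,186),t(568,212)]
print("housing top"); 
for h in hs: print(np.round(inv(onz(*h,.198)),4))
for h in [s(38,152),s(112,264),s(270,183)]: print('s',np.round(inv(onz(*h,.198)),4))
for h in [t(158,143),t(176,142),t(192,278),t(175,281)]: print("jaw top",np.round(inv(onz(*h,.068)),4))
for h in [s(529,82),s(613,150),s(629,143),s(541,66)]: print("jaw top s",np.round(inv(onz(*h,.068)),4))
for h in [t(128,143),t(135,295),s(585,60),s(668,128)]:print("block face",np.round(inv(onz(*h,.066)),4))
for n,w in dict(tub=(.6413,-.007,0),brg=(.408,-.02,0),sock=(.6664,-.172,0)).items(): print(n,np.round(inv(w),4))
E
```

```text
[ 0.52143798 -0.06448012  1.66741988] 95.53612174691101 [[-2.  -1.1]
 [-1.6  2.9]
 [ 0.2  3.1]
 [ 1.1  1.1]
 [ 0.9  4.9]
 [-2.4 -0.9]]
housing top
[-0.0951 -0.0502  0.198 ]
[-0.1861 -0.0473  0.198 ]
[-0.1863  0.0502  0.198 ]
[-0.0985  0.0526  0.198 ]
s [-0.1858  0.0397  0.198 ]
s [-0.1869 -0.0547  0.198 ]
s [-0.0984 -0.0539  0.198 ]
jaw top [ 0.1485 -0.0478  0.068 ]
jaw top [ 0.1357 -0.0466  0.068 ]
jaw top [0.1371 0.0503 0.068 ]
jaw top [0.1491 0.0506 0.068 ]
jaw top s [0.131  0.0379 0.068 ]
jaw top s [ 0.1373 -0.0476  0.068 ]
jaw top s [ 0.1496 -0.0489  0.068 ]
jaw top s [0.1471 0.0459 0.068 ]
block face [ 0.1699 -0.0514  0.066 ]
block face [0.1782 0.0559 0.066 ]
block face [0.1766 0.034  0.066 ]
block face [ 0.1804 -0.0523  0.066 ]
tub [ 0.0456 -0.1248  0.    ]
brg [0.0552 0.1086 0.    ]
sock [-0.121  -0.1339  0.    ]
```

```bash
cat > fit.py <<'E'
from h import *
t=lambda u,v:("top",u/3+180,v/3+180); s=lambda u,v:("scene",u/3+90,v/3+160)
obs=[(t(84,141),(.21,-1,.032)),(t(104,310),(.21,1,.032)),(t(666,222),(-.21,1,.032)),
     (s(709,153),(.21,-1,.032)),(s(148,467),(-.21,-1,.032)),(s(62,331),(-.21,1,.032))]
def f(p):
    r=[]
    for (n,u,v),P in obs:
        P=np.array(P)*[1,p[3],1]
        w=R2(p[2])@P+[p[0],p[1],0]; r+=list(proj(n,w)[0]-[u,v])
    return np.array(r)
so=least_squares(f,[.515,-.06,1.7,.067]); p=so.x; print(p,np.degrees(p[2]),np.round(so.fun.reshape(-1,2),1))
for n,off in [("top",(180,180,260,120)),("scene",(90,160,260,180))]:
    im=cv2.imread(f"pics/{n}0.png"); im=im[off[1]:off[1]+off[3],off[0]:off[0]+off[2]]
    im=cv2.convertScaleAbs(cv2.resize(im,None,fx=3,fy=3,interpolation=cv2.INTER_CUBIC),alpha=1.8)
    for y,z,col in [(.067,0,(0,255,255)),(.064,.032,(0,255,0)),(.054,.032,(255,255,0))]:
        q=np.array([[.21,-y,z],[.21,y,z],[-.21,y,z],[-.21,-y,z]])@R2(p[2]).T+[p[0],p[1],0]
        cv2.polylines(im,[np.int32((proj(n,q)-off[:2])*3)],True,col,1)
    cv2.imwrite(f"pics/fit_{n}.png",im)
E
python3 fit.py
```

```text
[ 0.52151639 -0.06433215  1.66124807  0.06094772] 95.18250324415115 [[-1.6  0.9]
 [-2.3 -0.5]
 [-0.5  0.9]
 [-0.5 -0.2]
 [-1.1  2. ]
 [-1.1  0.7]]
```

```bash
python3 -c "
import cv2,numpy as np
a=cv2.imread('pics/fit_top.png');b=cv2.imread('pics/fit_scene.png')
c=np.vstack([a,b]);cv2.imwrite('pics/fit.png',cv2.resize(c,None,fx=.66,fy=.66))"
```

```text
(no output)
```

View pics/fit.png

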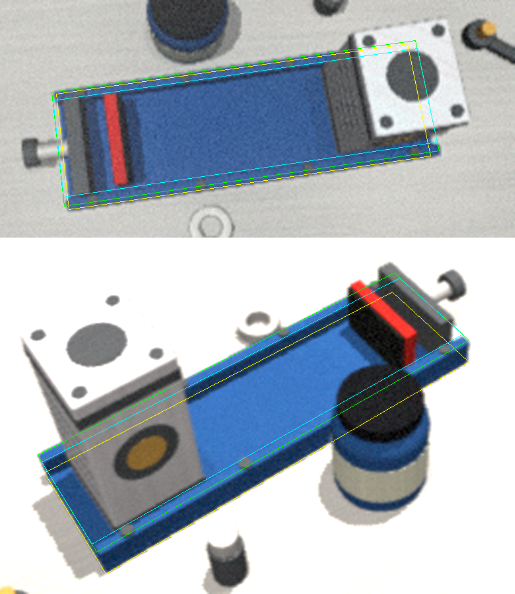

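Run:
```python
from h import *
import cv2
for n in ["top","scene"]:
    im=cv2.imread(f"pics/{n}0.png"); hsv=cv2.cvtColor(im,cv2.COLOR_BGR2HSV)
    m=cv2.inRange(hsv,(100,110,15),(125,255,255))
    m=cv2.morphologyEx(m,cv2.MORPH_OPEN,np.ones((2,2)))
    if n=="top":
        up=[];lo=[]
        for u in range(215,395,2):
            c=np.where(m[190:300,u])[0]+190
            if not len(c):continue
            if 300<u<335: up.append((u,c.min()-.5))
            if u>220: lo.append((u,c.max()+.5))
        for nm,pts,z in [("up",up,.032),("lo",lo,.0)]:
            for zz in (0,.032):
                W=np.array([onz("top",u,v,zz) for u,v in pts]); 
                d=W[:,:2]; A=np.polyfit(d[:,1],d[:,0],1); r=np.abs(np.polyval(A,d[:,1])-d[:,0]); k=r<np.median(r)*3
                A=np.polyfit(d[k,1],d[k,0],1); print(nm,zz,A,"yaw",90-np.degrees(np.arctan(A[0])),len(d),k.sum(), "x at y=-.064",np.polyval(A,-.064),"std",(np.polyval(A,d[k,1])-d[k,0]).std())
    else:
        lo=[]
        for u in range(140,250,2):
            c=np.where(m[230:340,u])[0]+230
            if len(c): lo.append((u,c.max()+.5))
        W=np.array([onz("scene",u,v,0) for u,v in lo])[:,:2]; A=np.polyfit(W[:,1],W[:,0],1);r=np.abs(np.polyval(A,W[:,1])-W[:,0]); k=r<np.median(r)*3
        A=np.polyfit(W[k,1],W[k,0],1); print("scene near bottom",A,90-np.degrees(np.arctan(A[0])),k.sum(),np.polyval(A,-.064))
```

```text
up 0 [-0.04714242  0.5875292 ] yaw 92.69906339478568 17 15 x at y=-.064 0.5905463161543887 std 0.0025578326240073323
up 0.032 [-0.04714242  0.58146153] yaw 92.69906339478565 17 15 x at y=-.064 0.584478640983915 std 0.0024660263325893255
lo 0 [-0.09217475  0.44767681] yaw 95.26634325306783 87 82 x at y=-.064 0.45357599687534056 std 0.0030731517957980807
lo 0.032 [-0.09217475  0.44663762] yaw 95.26634325306779 87 82 x at y=-.064 0.4525368048075846 std 0.0029628495552649283
scene near bottom [-0.09409578  0.58218531] 95.37546340146542 53 0.5882074367575535
```

```bash
cat >> h.py <<'E'
CH=(0.5210,-0.0643,np.radians(95.3))
def toch(w): return R2(CH[2]).T@(np.array(w)-[CH[0],CH[1],0])
def tow(c): return R2(CH[2])@np.array(c)+[CH[0],CH[1],0]
E
python3 - <<'E'
from h import *
for n,box in [("top",(345,180,425,260)),("scene",(95,180,195,260))]:
    im=cv2.imread(f"pics/{n}0.png"); l,t,r,b=box
    g=cv2.cvtColor(im,cv2.COLOR_BGR2GRAY)[t:b,l:r]; 
    print(n,np.percentile(g,[10,50,90,98]))
    m=(g>(170 if n=="top" else 0)).astype(np.uint8)
    if n=="scene":
        th,m=cv2.threshold(g,0,1,cv2.THRESH_OTSU); print(th)
    else:
        th,m=cv2.threshold(g,0,1,cv2.THRESH_OTSU); print(th)
    cs,_=cv2.findContours(m,cv2.RETR_EXTERNAL,cv2.CHAIN_APPROX_NONE); c=max(cs,key=cv2.contourArea)
    W=np.array([toch(onz(n,u+l,v+t,.198))[:2] for u,v in c[:,0]]).astype(np.float32)
    rr=cv2.minAreaRect(W*1000); print(rr,cv2.contourArea(c))
    cv2.imwrite(f"pics/m_{n}.png",np.hstack([m*255,g]))
for h in ["top"]:
  for u,v in [(529,47),(675,30),(711,186),(568,212)]:print(np.round(toch(onz("top",u/3+180,v/3+180,.198)),4))
for u,v in [(38,152),(112,264),(270,183)]:print("s",np.round(toch(onz("scene",u/3+90,v/3+160,.198)),4))
E
```

```text
top [ 45. 110. 133. 136.]
84.0
((-141.0401153564453, -0.7767562866210938), (145.96739196777344, 148.68063354492188), 81.6163558959961) 4356.5
scene [ 64. 152. 174. 177.]
112.0
((-139.92977905273438, -3.3937225341796875), (176.58499145507812, 166.28857421875), 60.28955078125) 5596.5
[-0.0951 -0.051   0.198 ]
[-0.1861 -0.0485  0.198 ]
[-0.1867  0.049   0.198 ]
[-0.0989  0.0518  0.198 ]
s [-0.1862  0.0385  0.198 ]
s [-0.1869 -0.0559  0.198 ]
s [-0.0984 -0.0547  0.198 ]
```

Run:
```python
import cv2,numpy as np
a=[cv2.resize(cv2.imread(f"pics/m_{n}.png"),(640,280),interpolation=0) for n in("top","scene")]
cv2.imwrite("pics/mm.png",np.vstack(a))
```

```text
(no output)
```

View pics/mm.png

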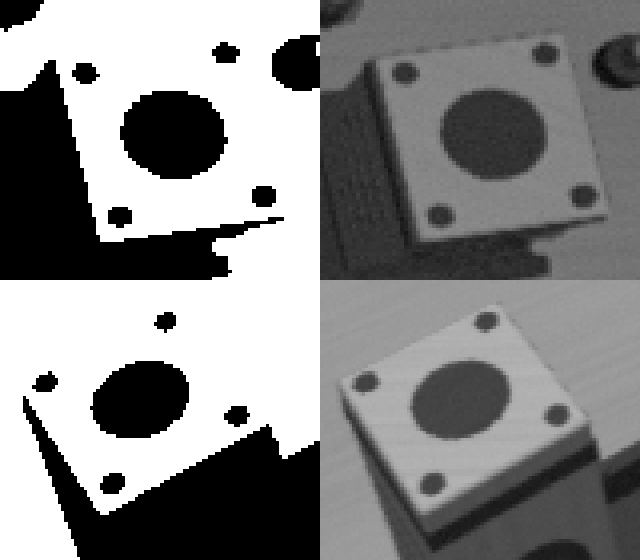

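Run:
```python
from h import *
for n,box in [("top",(345,180,425,260)),("scene",(95,180,195,260))]:
    im=cv2.imread(f"pics/{n}0.png"); l,t,r,b=box
    g=cv2.cvtColor(im,cv2.COLOR_BGR2GRAY)[t:b,l:r]
    th,m=cv2.threshold(g,0,1,cv2.THRESH_OTSU+cv2.THRESH_BINARY_INV)
    k,lab,st,ce=cv2.connectedComponentsWithStats(m)
    P=[]
    for i in range(1,k):
        if 10<st[i,4]<1000 and st[i,0]>0 and st[i,1]>0 and st[i,0]+st[i,2]<r-l and st[i,1]+st[i,3]<b-t:
            w=toch(onz(n,ce[i,0]+l,ce[i,1]+t,.198)); print(n,st[i,4],np.round(w[:2]*1000,1)); 
            if st[i,4]<100:P.append(w[:2])
    P=np.array(P,np.float32); rr=cv2.minAreaRect(P*1000); print(rr, P.mean(0))
```

```text
top 31 [-176.8  -40.7]
top 30 [-110.6  -39.6]
top 524 [-144.1   -1.8]
top 32 [-177.7   35.8]
top 30 [-111.4   36.7]
((-144.10049438476562, -1.9987373352050781), (66.32181549072266, 76.73184204101562), 0.6476839184761047) [-0.14413247 -0.00193517]
scene 28 [-111.    37.5]
scene 525 [-143.5   -1.5]
scene 32 [-177.    36.5]
scene 34 [-110.1  -38.8]
scene 38 [-175.6  -39.2]
((-143.55142211914062, -1.0300331115722656), (66.01708221435547, 76.26290893554688), 0.6624286770820618) [-0.14343134 -0.00099321]
```

```bash
cat >> h.py <<'E'
from scipy.spatial.transform import Rotation as Ro
def Rcur(s=None):
    s=s or telemetry.get_state(); return Ro.from_euler('xyz',s["ee_rot"]).as_matrix(), s["eef_pos"]
def Rdes(tilt,sgn):
    cx=R2(CH[2])[:,0]; cy=R2(CH[2])[:,1]; a=np.radians(tilt)
    x=np.sin(a)*cx+np.array([0,0,-np.cos(a)]); z=sgn*cy; return np.c_[x,np.cross(z,x),z]
def rot_units(R,Rd): return np.degrees(Ro.from_matrix(R.T@Rd).as_rotvec())/6
def tipch(R,p): return toch(p+R@[.178,0,0])*1000
def shift_units(R,p,tipc): # to bring tip to channel coords (m)
    return R.T@(tow(tipc)-(p+R@[.178,0,0]))/.025
E
python3 - <<'E'
from h import *
R,p=Rcur(); print(np.round(R,3)); print("tip ch mm",tipch(R,p))
for t in (0,20):
  for s in (1,-1): print(t,s,np.round(rot_units(R,Rdes(t,s)),2))
E
```

```text
[[ 0.    0.94 -0.34]
 [ 0.   -0.34 -0.94]
 [-1.    0.   -0.  ]]
tip ch mm [723.01802995 225.72450713 226.70387702]
0 1 [10.8 -0.   0. ]
0 -1 [-19.2  -0.   -0. ]
20 1 [10.69  1.88 -2.97]
20 -1 [-18.97   3.34   2.12]
```

Emit:
play_rows([
  {"gripper": 0.5, "tx": -0.15, "ax": 0.98},
  {"gripper": 0.5, "tx": -0.15, "ax": 0.98},
  {"gripper": 0.5, "tx": -0.15, "ax": 0.98},
  {"gripper": 0.5, "tx": -0.15, "ax": 0.98},
  {"gripper": 0.5, "tx": -0.15, "ax": 0.98},
  {"gripper": 0.5, "tx": -0.15, "ax": 0.98},
  {"gripper": 0.5, "tx": -0.15, "ax": 0.98},
  {"gripper": 0.5, "tx": -0.15, "ax": 0.98},
  {"gripper": 0.5, "tx": -0.15, "ax": 0.98},
  {"gripper": 0.5, "tx": -0.15, "ax": 0.98},
  {"gripper": 0.5, "tx": -0.15, "ax": 0.98},
])

```text
invalid input
```

```bash
cat > st.py <<'E'
from h import *
s=telemetry.get_state(); R,p=Rcur(s); print("t",s["t"],"q",np.round(s["q"],2),"tip",np.round(tipch(R,p),1),"TCPch",np.round(toch(p)*1000),"F ch",np.round(R2(CH[2]).T@s["force"],2),"w",s["width"])
for t in (0,20): print(t,np.round(rot_units(R,Rdes(t,1)),2))
import sys
if len(sys.argv)>1: print("shift to",sys.argv[1:],np.round(shift_units(R,p,np.array([float(a) for a in sys.argv[1:4]])/1000),2))
E
python3 st.py -230 0 260
```

```text
t 0.9 q [ 1.51  0.36  0.01  0.   -1.22 -0.29] tip [723.  225.7 226.7] TCPch [723. 226. 405.] F ch [-0.09  0.26  0.78] w 0.08769261515036313
0 [10.8 -0.   0. ]
20 [10.69  1.88 -2.97]
shift to ['-230', '0', '260'] [-1.33 24.39 30.66]
```

Emit:
play_rows([
  {"gripper": 0.5, "tx": -0.15, "ty": 0, "tz": 0, "ax": 0.98, "ay": 0, "az": 0},
  {"gripper": 0.5, "tx": -0.15, "ty": 0, "tz": 0, "ax": 0.98, "ay": 0, "az": 0},
  {"gripper": 0.5, "tx": -0.15, "ty": 0, "tz": 0, "ax": 0.98, "ay": 0, "az": 0},
  {"gripper": 0.5, "tx": -0.15, "ty": 0, "tz": 0, "ax": 0.98, "ay": 0, "az": 0},
  {"gripper": 0.5, "tx": -0.15, "ty": 0, "tz": 0, "ax": 0.98, "ay": 0, "az": 0},
  {"gripper": 0.5, "tx": -0.15, "ty": 0, "tz": 0, "ax": 0.98, "ay": 0, "az": 0},
  {"gripper": 0.5, "tx": -0.15, "ty": 0, "tz": 0, "ax": 0.98, "ay": 0, "az": 0},
  {"gripper": 0.5, "tx": -0.15, "ty": 0, "tz": 0, "ax": 0.98, "ay": 0, "az": 0},
  {"gripper": 0.5, "tx": -0.15, "ty": 0, "tz": 0, "ax": 0.98, "ay": 0, "az": 0},
  {"gripper": 0.5, "tx": -0.15, "ty": 0, "tz": 0, "ax": 0.98, "ay": 0, "az": 0},
  {"gripper": 0.5, "tx": -0.15, "ty": 0, "tz": 0, "ax": 0.98, "ay": 0, "az": 0},
])

```text
t: 1.82
eef_pos: [0.2294, 0.6348, 0.4461]
ee_rot: [-0.198, 1.571, 3.034]
force: [0.2, 0.1, 0.1]
width: 0.0442
```

```bash
python3 st.py -230 0 260
```

```text
t 1.8167 q [ 1.51  0.34  0.08 -0.   -1.31 -1.42] tip [723.  225.8 268.1] TCPch [723. 226. 446.] F ch [ 0.11 -0.22  0.08] w 0.04422085463231003
0 [-0.02  0.    0.  ]
20 [-0.02 -0.   -3.33]
shift to ['-230', '0', '260'] [ 0.32 38.1  -9.13]
```

Emit:
play_rows([
  {"gripper": 0.5, "tx": 0, "ty": 0.95, "tz": -0.5, "ax": 0, "ay": 0, "az": 0},
  {"gripper": 0.5, "tx": 0, "ty": 0.95, "tz": -0.5, "ax": 0, "ay": 0, "az": 0},
  {"gripper": 0.5, "tx": 0, "ty": 0.95, "tz": -0.5, "ax": 0, "ay": 0, "az": 0},
  {"gripper": 0.5, "tx": 0, "ty": 0.95, "tz": -0.5, "ax": 0, "ay": 0, "az": 0},
  {"gripper": 0.5, "tx": 0, "ty": 0.95, "tz": -0.5, "ax": 0, "ay": 0, "az": 0},
  {"gripper": 0.5, "tx": 0, "ty": 0.95, "tz": -0.5, "ax": 0, "ay": 0, "az": 0},
  {"gripper": 0.5, "tx": 0, "ty": 0.95, "tz": -0.5, "ax": 0, "ay": 0, "az": 0},
  {"gripper": 0.5, "tx": 0, "ty": 0.95, "tz": -0.5, "ax": 0, "ay": 0, "az": 0},
  {"gripper": 0.5, "tx": 0, "ty": 0.95, "tz": -0.5, "ax": 0, "ay": 0, "az": 0},
  {"gripper": 0.5, "tx": 0, "ty": 0.95, "tz": -0.5, "ax": 0, "ay": 0, "az": 0},
  {"gripper": 0.5, "tx": 0, "ty": 0.95, "tz": -0.5, "ax": 0, "ay": 0, "az": 0},
  {"gripper": 0.5, "tx": 0, "ty": 0.95, "tz": -0.5, "ax": 0, "ay": 0, "az": 0},
  {"gripper": 0.5, "tx": 0, "ty": 0.95, "tz": -0.5, "ax": 0, "ay": 0, "az": 0},
  {"gripper": 0.5, "tx": 0, "ty": 0.95, "tz": -0.5, "ax": 0, "ay": 0, "az": 0},
  {"gripper": 0.5, "tx": 0, "ty": 0.95, "tz": -0.5, "ax": 0, "ay": 0, "az": 0},
  {"gripper": 0.5, "tx": 0, "ty": 0.95, "tz": -0.5, "ax": 0, "ay": 0, "az": 0},
  {"gripper": 0.5, "tx": 0, "ty": 0.95, "tz": -0.5, "ax": 0, "ay": 0, "az": 0},
  {"gripper": 0.5, "tx": 0, "ty": 0.95, "tz": -0.5, "ax": 0, "ay": 0, "az": 0},
  {"gripper": 0.5, "tx": 0, "ty": 0.95, "tz": 0, "ax": 0, "ay": 0, "az": 0},
  {"gripper": 0.5, "tx": 0, "ty": 0.95, "tz": 0, "ax": 0, "ay": 0, "az": 0},
])

```text
t: 3.48
eef_pos: [0.499, 0.1821, 0.4457]
ee_rot: [0.721, 1.57, -2.326]
force: [1.1, 0.4, -0.1]
width: 0.0438
```

```bash
python3 st.py -230 0 260
```

```text
t 3.4833 q [ 0.72  0.1  -0.24  0.   -1.24 -0.62] tip [247.3  -0.9 267.7] TCPch [247.  -1. 446.] F ch [ 0.26 -1.08 -0.1 ] w 0.04376692048904419
0 [ 0.02  0.   -0.  ]
20 [ 0.02  0.01 -3.34]
shift to ['-230', '0', '260'] [ 0.31 19.09  0.07]
```

Emit:
play_rows([
  {"gripper": 0.5, "tx": 0, "ty": 1, "tz": 0, "ax": 0, "ay": 0, "az": 0},
  {"gripper": 0.5, "tx": 0, "ty": 1, "tz": 0, "ax": 0, "ay": 0, "az": 0},
  {"gripper": 0.5, "tx": 0, "ty": 1, "tz": 0, "ax": 0, "ay": 0, "az": 0},
  {"gripper": 0.5, "tx": 0, "ty": 1, "tz": 0, "ax": 0, "ay": 0, "az": 0},
  {"gripper": 0.5, "tx": 0, "ty": 1, "tz": 0, "ax": 0, "ay": 0, "az": 0},
  {"gripper": 0.5, "tx": 0, "ty": 1, "tz": 0, "ax": 0, "ay": 0, "az": 0},
  {"gripper": 0.5, "tx": 0, "ty": 1, "tz": 0, "ax": 0, "ay": 0, "az": 0},
  {"gripper": 0.5, "tx": 0, "ty": 1, "tz": 0, "ax": 0, "ay": 0, "az": 0},
  {"gripper": 0.5, "tx": 0, "ty": 1, "tz": 0, "ax": 0, "ay": 0, "az": 0},
  {"gripper": 0.5, "tx": 0, "ty": 1, "tz": 0, "ax": 0, "ay": 0, "az": 0},
  {"gripper": 0.5, "tx": 0, "ty": 1, "tz": 0, "ax": 0, "ay": 0, "az": 0},
  {"gripper": 0.5, "tx": 0, "ty": 1, "tz": 0, "ax": 0, "ay": 0, "az": 0},
  {"gripper": 0.5, "tx": 0, "ty": 1, "tz": 0, "ax": 0, "ay": 0, "az": 0},
  {"gripper": 0.5, "tx": 0, "ty": 1, "tz": 0, "ax": 0, "ay": 0, "az": 0},
  {"gripper": 0.5, "tx": 0, "ty": 1, "tz": 0, "ax": 0, "ay": 0, "az": 0},
  {"gripper": 0.5, "tx": 0, "ty": 1, "tz": 0, "ax": 0, "ay": 0, "az": 0},
  {"gripper": 0.5, "tx": 0, "ty": 1, "tz": 0, "ax": 0, "ay": 0, "az": 0},
  {"gripper": 0.5, "tx": 0, "ty": 1, "tz": 0, "ax": 0, "ay": 0, "az": 0},
  {"gripper": 0.5, "tx": 0, "ty": 1, "tz": 0, "ax": 0, "ay": 0, "az": 0},
  {"gripper": 0.5, "tx": 0, "ty": 1, "tz": 0, "ax": 0, "ay": 0, "az": 0},
])

```text
t: 5.15
eef_pos: [0.5459, -0.3157, 0.446]
ee_rot: [3.077, 1.571, 0.031]
force: [0.0, 0.2, -1.3]
width: 0.0436
```

```bash
python3 st.py -230 0 260
```

```text
t 5.15 q [-0.22  0.26 -0.03 -0.   -1.28  0.31] tip [-252.6   -1.6  268. ] TCPch [-253.   -2.  446.] F ch [ 0.17 -0.04 -1.25] w 0.0435816292924209
0 [ 0.02 -0.   -0.  ]
20 [ 0.02  0.   -3.33]
shift to ['-230', '0', '260'] [ 0.32 -0.91  0.06]
```

Emit:
play_rows([
  {"gripper": 0.5, "tx": 0, "ty": 0.4, "tz": 0, "ax": 0, "ay": 0, "az": -0.83},
  {"gripper": 0.5, "tx": 0, "ty": 0.4, "tz": 0, "ax": 0, "ay": 0, "az": -0.83},
  {"gripper": 0.5, "tx": 0, "ty": 0.4, "tz": 0, "ax": 0, "ay": 0, "az": -0.83},
  {"gripper": 0.5, "tx": 0, "ty": 0.4, "tz": 0, "ax": 0, "ay": 0, "az": -0.83},
])

```text
t: 5.48
eef_pos: [0.55, -0.3543, 0.4413]
ee_rot: [-1.576, 1.219, 1.662]
force: [-0.1, -0.9, -0.5]
width: 0.0439
```

```bash
python3 st.py -220 -1.5 182
```

```text
t 5.4833 q [-0.39  0.38  0.23 -0.31 -1.59  0.5 ] tip [-230.1   -2.1  274.2] TCPch [-291.   -2.  441.] F ch [-0.89  0.17 -0.47] w 0.04389745922169929
0 [ 0.03 -0.01  3.35]
20 [ 0.04 -0.    0.02]
shift to ['-220', '-1.5', '182'] [3.6  0.89 0.03]
```

Emit:
play_rows([
  {"gripper": 0.5, "tx": 0.72, "ty": 0.18, "tz": 0, "ax": 0, "ay": 0, "az": 0},
  {"gripper": 0.5, "tx": 0.72, "ty": 0.18, "tz": 0, "ax": 0, "ay": 0, "az": 0},
  {"gripper": 0.5, "tx": 0.72, "ty": 0.18, "tz": 0, "ax": 0, "ay": 0, "az": 0},
  {"gripper": 0.5, "tx": 0.72, "ty": 0.18, "tz": 0, "ax": 0, "ay": 0, "az": 0},
  {"gripper": 0.5, "tx": 0.72, "ty": 0.18, "tz": 0, "ax": 0, "ay": 0, "az": 0},
  {"gripper": 0.5, "tx": 0, "ty": 0, "tz": 0, "ax": 0, "ay": 0, "az": 0},
])

```text
t: 5.98
eef_pos: [0.5481, -0.3435, 0.3443]
ee_rot: [-1.556, 1.219, 1.679]
force: [-0.1, 0.8, -1.3]
width: 0.0437
```

```bash
python3 st.py -140 -1.5 182;  python3 - <<'E'
from h import *
a=[cv2.resize(optics.grab_frame(n)[:,:,::-1],(400,300)) for n in ("scene","top")]
cv2.imwrite("pics/pre.png",cv2.convertScaleAbs(np.hstack(a),alpha=1.6))
E
```

```text
t 5.9833 q [-0.37  0.43  0.08 -0.32 -1.4   0.55] tip [-2.192e+02 -2.000e-01  1.772e+02] TCPch [-280.   -1.  344.] F ch [ 0.81  0.05 -1.33] w 0.04366097501743605
0 [0.01 0.05 3.36]
20 [0.   0.05 0.02]
shift to ['-140', '-1.5', '182'] [ 0.91 -3.04 -0.06]
```

View pics/pre.png

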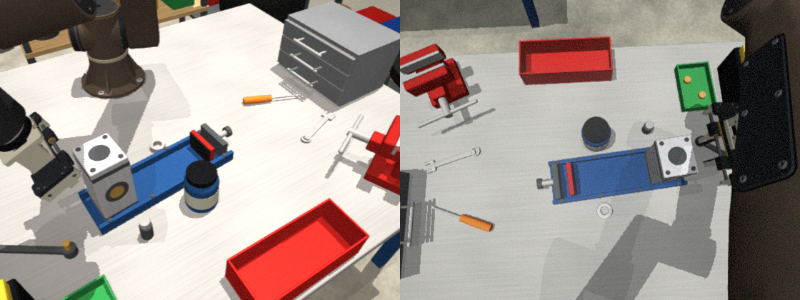

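Emit:
play_rows([
  {"gripper": 0.5, "tx": 0.07, "ty": -0.19, "tz": 0, "ax": 0, "ay": 0, "az": 0},
  {"gripper": 0.5, "tx": 0.07, "ty": -0.19, "tz": 0, "ax": 0, "ay": 0, "az": 0},
  {"gripper": 0.5, "tx": 0.07, "ty": -0.19, "tz": 0, "ax": 0, "ay": 0, "az": 0},
  {"gripper": 0.5, "tx": 0.07, "ty": -0.19, "tz": 0, "ax": 0, "ay": 0, "az": 0},
  {"gripper": 0.5, "tx": 0.07, "ty": -0.19, "tz": 0, "ax": 0, "ay": 0, "az": 0},
  {"gripper": 0.5, "tx": 0.07, "ty": -0.19, "tz": 0, "ax": 0, "ay": 0, "az": 0},
  {"gripper": 0.5, "tx": 0.07, "ty": -0.19, "tz": 0, "ax": 0, "ay": 0, "az": 0},
  {"gripper": 0.5, "tx": 0.07, "ty": -0.19, "tz": 0, "ax": 0, "ay": 0, "az": 0},
  {"gripper": 0.5, "tx": 0.07, "ty": -0.19, "tz": 0, "ax": 0, "ay": 0, "az": 0},
  {"gripper": 0.5, "tx": 0.07, "ty": -0.19, "tz": 0, "ax": 0, "ay": 0, "az": 0},
  {"gripper": 0.5, "tx": 0.07, "ty": -0.19, "tz": 0, "ax": 0, "ay": 0, "az": 0},
  {"gripper": 0.5, "tx": 0.07, "ty": -0.19, "tz": 0, "ax": 0, "ay": 0, "az": 0},
])

```text
t: 7.08
eef_pos: [0.543, -0.2832, 0.348]
ee_rot: [-1.57, 1.223, 1.666]
force: [-0.6, -1.5, 1.5]
width: 0.0435
```

```bash
python3 st.py -140 -1.5 182;  python3 - <<'E'
from h import *
a=[optics.grab_frame(n)[:,:,::-1] for n in ("scene","top")]
a=[cv2.resize(a[0][150:360,60:340],(400,300)),cv2.resize(a[1][150:360,180:460],(400,300))]
cv2.imwrite("pics/p2.png",cv2.convertScaleAbs(np.hstack(a),alpha=1.6))
E
```

```text
t 7.0833 q [-0.29  0.37  0.   -0.33 -1.35  0.48] tip [-159.3   -1.5  180.7] TCPch [-220.   -2.  348.] F ch [-1.43  0.75  1.46] w 0.043532811202895705
0 [0.02 0.01 3.32]
20 [ 0.02  0.01 -0.01]
shift to ['-140', '-1.5', '182'] [ 0.21 -0.74 -0.  ]
```

View pics/p2.png

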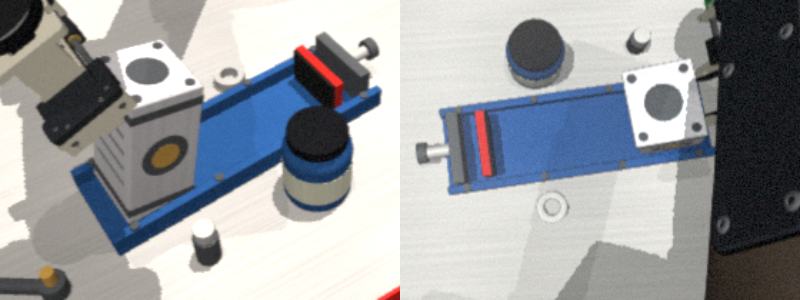

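The housing is tipping cleanly, leaning about 10° with its foot staying between the rails. I'll continue.

Emit:
play_rows([
  {"gripper": 0.5, "tx": 0.07, "ty": -0.19, "tz": 0, "ax": 0, "ay": 0, "az": 0},
  {"gripper": 0.5, "tx": 0.07, "ty": -0.19, "tz": 0, "ax": 0, "ay": 0, "az": 0},
  {"gripper": 0.5, "tx": 0.07, "ty": -0.19, "tz": 0, "ax": 0, "ay": 0, "az": 0},
  {"gripper": 0.5, "tx": 0.07, "ty": -0.19, "tz": 0, "ax": 0, "ay": 0, "az": 0},
  {"gripper": 0.5, "tx": 0.07, "ty": -0.19, "tz": 0, "ax": 0, "ay": 0, "az": 0},
  {"gripper": 0.5, "tx": 0.07, "ty": -0.19, "tz": 0, "ax": 0, "ay": 0, "az": 0},
  {"gripper": 0.5, "tx": 0.07, "ty": -0.19, "tz": 0, "ax": 0, "ay": 0, "az": 0},
  {"gripper": 0.5, "tx": 0.07, "ty": -0.19, "tz": 0, "ax": 0, "ay": 0, "az": 0},
  {"gripper": 0.5, "tx": 0.07, "ty": -0.19, "tz": 0, "ax": 0, "ay": 0, "az": 0},
  {"gripper": 0.5, "tx": 0.07, "ty": -0.19, "tz": 0, "ax": 0, "ay": 0, "az": 0},
  {"gripper": 0.5, "tx": 0.07, "ty": -0.19, "tz": 0, "ax": 0, "ay": 0, "az": 0},
  {"gripper": 0.5, "tx": 0.07, "ty": -0.19, "tz": 0, "ax": 0, "ay": 0, "az": 0},
  {"gripper": 0.5, "tx": 0, "ty": 0, "tz": 0, "ax": 0, "ay": 0, "az": 0},
  {"gripper": 0.5, "tx": 0, "ty": 0, "tz": 0, "ax": 0, "ay": 0, "az": 0},
])

```text
t: 8.35
eef_pos: [0.5373, -0.2231, 0.3479]
ee_rot: [-1.571, 1.223, 1.666]
force: [0.1, 0.5, -0.3]
width: 0.0437
```

```bash
python3 st.py -140 -1.5 120;  python3 - <<'E'
from h import *
a=[optics.grab_frame(n)[:,:,::-1] for n in ("scene","top")]
a=[cv2.resize(a[0][150:360,60:340],(400,300)),cv2.resize(a[1][150:360,180:460],(400,300))]
cv2.imwrite("pics/p3.png",cv2.convertScaleAbs(np.hstack(a),alpha=1.6))
E
```

```text
t 8.35 q [-0.19  0.31 -0.07 -0.35 -1.3   0.4 ] tip [-99.   -1.4 180.6] TCPch [-160.   -2.  348.] F ch [ 0.44 -0.16 -0.28] w 0.04366528098713155
0 [0.03 0.   3.32]
20 [ 0.03  0.01 -0.01]
shift to ['-140', '-1.5', '120'] [1.72 2.37 0.  ]
```

View pics/p3.png

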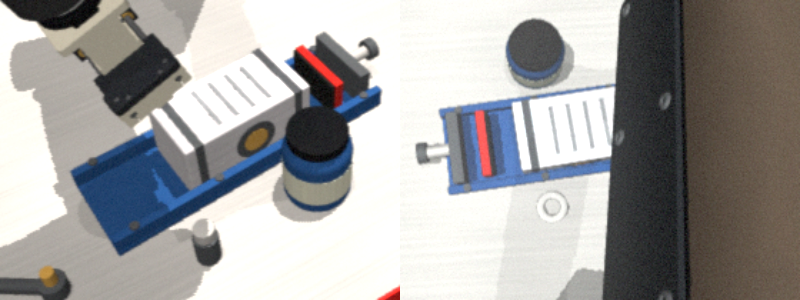

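Run:
```python
from h import *
for n,u,v in [("scene",155,113),("scene",190,151),("scene",309,82),("scene",266,50),("top",513,102),("top",523,170)]:
    uu=(60+u*.7) if n=="scene" else 180+(u-400)*.7
    print(n,np.round(toch(onz(n,uu,150+v*.7,.098))*1000,1))
```

```text
scene [-93.   29.5  98. ]
scene [-87.8 -50.4  98. ]
scene [ 96.  -43.6  98. ]
scene [84.8 41.5 98. ]
top [ 90.  -47.5  98. ]
top [89.4 51.4 98. ]
```

Emit:
play_rows([
  {"gripper": 0.5, "tx": 0.34, "ty": 0.47, "tz": 0, "ax": 0, "ay": 0, "az": 0},
  {"gripper": 0.5, "tx": 0.34, "ty": 0.47, "tz": 0, "ax": 0, "ay": 0, "az": 0},
  {"gripper": 0.5, "tx": 0.34, "ty": 0.47, "tz": 0, "ax": 0, "ay": 0, "az": 0},
  {"gripper": 0.5, "tx": 0.34, "ty": 0.47, "tz": 0, "ax": 0, "ay": 0, "az": 0},
  {"gripper": 0.5, "tx": 0.34, "ty": 0.47, "tz": 0, "ax": 0, "ay": 0, "az": 0},
  {"gripper": 0.5, "tx": 0.45, "ty": 0.165, "tz": 0, "ax": 0, "ay": 0, "az": 0},
  {"gripper": 0.5, "tx": 0.45, "ty": 0.165, "tz": 0, "ax": 0, "ay": 0, "az": 0},
  {"gripper": 0.5, "tx": 0.45, "ty": 0.165, "tz": 0, "ax": 0, "ay": 0, "az": 0},
  {"gripper": 0.5, "tx": 0.45, "ty": 0.165, "tz": 0, "ax": 0, "ay": 0, "az": 0},
  {"gripper": 0.5, "tx": 0.45, "ty": 0.165, "tz": 0, "ax": 0, "ay": 0, "az": 0},
  {"gripper": 0.5, "tx": 0, "ty": 0, "tz": 0, "ax": 0, "ay": 0, "az": 0},
  {"gripper": 0.5, "tx": 0, "ty": 0, "tz": 0, "ax": 0, "ay": 0, "az": 0},
])

```text
t: 9.45
eef_pos: [0.5411, -0.2639, 0.2272]
ee_rot: [-1.567, 1.223, 1.67]
force: [-0.1, 0.3, 0.5]
width: 0.0442
```

```bash
python3 st.py -110 -1.5 58; for i in 1 2 3 4; do python3 -c "
from h import *
optics.calibration('top');print(np.round(R2(CH[2]).T@telemetry.get_state()['force'],2))";done
```

```text
t 9.45 q [-0.26  0.47 -0.14 -0.36 -1.12  0.54] tip [-139.8   -1.2   59.9] TCPch [-201.   -2.  227.] F ch [0.32 0.04 0.51] w 0.04424697823217697
0 [0.03 0.02 3.32]
20 [ 0.02  0.02 -0.01]
shift to ['-110', '-1.5', '58'] [ 0.48 -1.1  -0.02]
[0.32 0.04 0.51]
[0.32 0.04 0.51]
[0.32 0.04 0.51]
[0.32 0.04 0.51]
```

Emit:
play_rows([
  {"gripper": 0.5, "tx": 0.055, "ty": -0.15, "tz": 0, "ax": 0, "ay": 0, "az": 0},
  {"gripper": 0.5, "tx": 0.055, "ty": -0.15, "tz": 0, "ax": 0, "ay": 0, "az": 0},
  {"gripper": 0.5, "tx": 0.055, "ty": -0.15, "tz": 0, "ax": 0, "ay": 0, "az": 0},
  {"gripper": 0.5, "tx": 0.055, "ty": -0.15, "tz": 0, "ax": 0, "ay": 0, "az": 0},
  {"gripper": 0.5, "tx": 0.055, "ty": -0.15, "tz": 0, "ax": 0, "ay": 0, "az": 0},
  {"gripper": 0.5, "tx": 0.055, "ty": -0.15, "tz": 0, "ax": 0, "ay": 0, "az": 0},
  {"gripper": 0.5, "tx": 0.055, "ty": -0.15, "tz": 0, "ax": 0, "ay": 0, "az": 0},
  {"gripper": 0.5, "tx": 0.055, "ty": -0.15, "tz": 0, "ax": 0, "ay": 0, "az": 0},
  {"gripper": 0.5, "tx": 0.055, "ty": -0.15, "tz": 0, "ax": 0, "ay": 0, "az": 0},
  {"gripper": 0.5, "tx": 0.055, "ty": -0.15, "tz": 0, "ax": 0, "ay": 0, "az": 0},
  {"gripper": 0.5, "tx": 0.055, "ty": -0.15, "tz": 0, "ax": 0, "ay": 0, "az": 0},
  {"gripper": 0.5, "tx": 0.055, "ty": -0.15, "tz": 0, "ax": 0, "ay": 0, "az": 0},
  {"gripper": 0.5, "tx": 0.055, "ty": -0.15, "tz": 0, "ax": 0, "ay": 0, "az": 0},
  {"gripper": 0.5, "tx": 0.055, "ty": -0.15, "tz": 0, "ax": 0, "ay": 0, "az": 0},
  {"gripper": 0.5, "tx": 0.055, "ty": -0.15, "tz": 0, "ax": 0, "ay": 0, "az": 0},
])

```text
t: 10.7
eef_pos: [0.5357, -0.2043, 0.2279]
ee_rot: [-1.572, 1.224, 1.665]
force: [0.7, -4.8, 0.9]
width: 0.0439
```

```bash
python3 st.py -110 -1.5 58
python3 - <<'E'
from h import *
a=[optics.grab_frame(n)[:,:,::-1] for n in ("scene","top")]
print(np.round(R2(CH[2]).T@telemetry.get_state()['force'],2))
a=[cv2.resize(a[0][150:360,60:340],(400,300)),cv2.resize(a[1][150:360,180:460],(400,300))]
cv2.imwrite("pics/p4.png",cv2.convertScaleAbs(np.hstack(a),alpha=1.6))
E
```

```text
t 10.7 q [-0.17  0.42 -0.21 -0.38 -1.07  0.47] tip [-80.2  -1.6  60.5] TCPch [-141.   -2.  228.] F ch [-4.88 -0.2   0.88] w 0.043885065653827854
0 [ 0.03 -0.    3.32]
20 [ 0.02  0.   -0.02]
shift to ['-110', '-1.5', '58'] [-0.31  1.16  0.01]
[-1.65 -0.25  0.31]
```

View pics/p4.png

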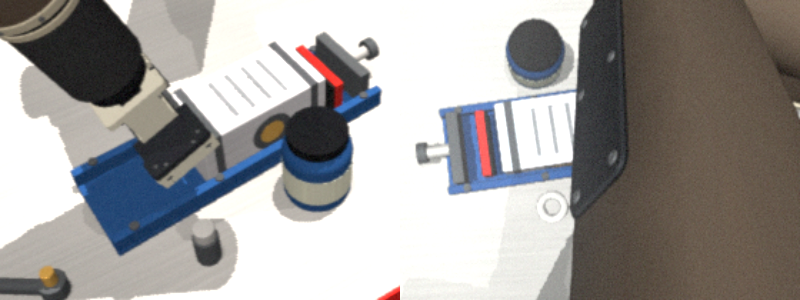

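Emit:
play_rows([
  {"gripper": 0.5, "tx": 0.04, "ty": -0.11, "tz": 0, "ax": 0, "ay": 0, "az": 0},
  {"gripper": 0.5, "tx": 0.04, "ty": -0.11, "tz": 0, "ax": 0, "ay": 0, "az": 0},
  {"gripper": 0.5, "tx": 0.04, "ty": -0.11, "tz": 0, "ax": 0, "ay": 0, "az": 0},
  {"gripper": 0.5, "tx": 0.04, "ty": -0.11, "tz": 0, "ax": 0, "ay": 0, "az": 0},
  {"gripper": 0.5, "tx": 0.04, "ty": -0.11, "tz": 0, "ax": 0, "ay": 0, "az": 0},
  {"gripper": 0.5, "tx": 0.04, "ty": -0.11, "tz": 0, "ax": 0, "ay": 0, "az": 0},
  {"gripper": 0.5, "tx": 0.027, "ty": -0.075, "tz": 0, "ax": 0, "ay": 0, "az": 0},
  {"gripper": 0.5, "tx": 0.027, "ty": -0.075, "tz": 0, "ax": 0, "ay": 0, "az": 0},
  {"gripper": 0.5, "tx": 0.027, "ty": -0.075, "tz": 0, "ax": 0, "ay": 0, "az": 0},
  {"gripper": 0.5, "tx": 0.027, "ty": -0.075, "tz": 0, "ax": 0, "ay": 0, "az": 0},
  {"gripper": 0.5, "tx": 0.027, "ty": -0.075, "tz": 0, "ax": 0, "ay": 0, "az": 0},
  {"gripper": 0.5, "tx": 0.027, "ty": -0.075, "tz": 0, "ax": 0, "ay": 0, "az": 0},
])

```text
t: 11.8
eef_pos: [0.5327, -0.1761, 0.2279]
ee_rot: [-1.572, 1.225, 1.665]
force: [0.7, -10.4, 1.5]
width: 0.0438
```

```bash
python3 st.py -110 -1.5 58
```

```text
t 11.8 q [-0.12  0.4  -0.24 -0.39 -1.04  0.43] tip [-52.1  -1.2  60.5] TCPch [-112.   -1.  228.] F ch [-10.46   0.25   1.46] w 0.0437670884338429
0 [0.03 0.   3.3 ]
20 [ 0.02  0.01 -0.03]
shift to ['-110', '-1.5', '58'] [-0.69  2.21 -0.  ]
```

Emit:
play_rows([
  {"gripper": 0.5, "tx": 0.027, "ty": -0.075, "tz": 0, "ax": 0, "ay": 0, "az": 0},
  {"gripper": 0.5, "tx": 0.027, "ty": -0.075, "tz": 0, "ax": 0, "ay": 0, "az": 0},
  {"gripper": 0.5, "tx": 0.027, "ty": -0.075, "tz": 0, "ax": 0, "ay": 0, "az": 0},
  {"gripper": 0.5, "tx": 0.027, "ty": -0.075, "tz": 0, "ax": 0, "ay": 0, "az": 0},
  {"gripper": 0.5, "tx": 0.027, "ty": -0.075, "tz": 0, "ax": 0, "ay": 0, "az": 0},
  {"gripper": 0.5, "tx": 0.0137, "ty": -0.0376, "tz": 0, "ax": 0, "ay": 0, "az": 0},
  {"gripper": 0.5, "tx": 0.0137, "ty": -0.0376, "tz": 0, "ax": 0, "ay": 0, "az": 0},
  {"gripper": 0.5, "tx": 0.0137, "ty": -0.0376, "tz": 0, "ax": 0, "ay": 0, "az": 0},
])

```text
t: 12.47
eef_pos: [0.5315, -0.1631, 0.2279]
ee_rot: [-1.571, 1.225, 1.665]
force: [0.7, -9.9, 1.6]
width: 0.0437
```

```bash
python3 st.py -110 -1.5 58
```

```text
t 12.4667 q [-0.1   0.4  -0.25 -0.4  -1.03  0.42] tip [-39.   -1.2  60.4] TCPch [-99.  -1. 228.] F ch [-9.89  0.22  1.56] w 0.043723543197613984
0 [0.03 0.   3.3 ]
20 [ 0.02  0.01 -0.03]
shift to ['-110', '-1.5', '58'] [-0.87  2.7  -0.  ]
```

Emit:
play_rows([
  {"gripper": 0.5, "tx": 0.0137, "ty": -0.0376, "tz": 0, "ax": 0, "ay": 0, "az": 0},
  {"gripper": 0.5, "tx": 0.0137, "ty": -0.0376, "tz": 0, "ax": 0, "ay": 0, "az": 0},
  {"gripper": 0.5, "tx": 0.0068, "ty": -0.0188, "tz": 0, "ax": 0, "ay": 0, "az": 0},
  {"gripper": 0.5, "tx": 0.0068, "ty": -0.0188, "tz": 0, "ax": 0, "ay": 0, "az": 0},
])

```text
t: 12.8
eef_pos: [0.5314, -0.162, 0.2282]
ee_rot: [-1.572, 1.229, 1.665]
force: [-1.3, -22.1, 1.3]
width: 0.0436
```

Emit:
play_rows([
  {"gripper": 0.5, "tx": 0.0068, "ty": -0.0188, "tz": 0, "ax": 0, "ay": 0, "az": 0},
  {"gripper": 0.5, "tx": 0.0068, "ty": -0.0188, "tz": 0, "ax": 0, "ay": 0, "az": 0},
])

```text
t: 12.97
eef_pos: [0.5313, -0.1617, 0.2284]
ee_rot: [-1.573, 1.23, 1.664]
force: [-1.4, -25.2, 0.9]
width: 0.044
```

Emit:
play_rows([
  {"gripper": 0.5, "tx": -0.0137, "ty": 0.0376, "tz": 0, "ax": 0, "ay": 0, "az": 0},
  {"gripper": 0.5, "tx": -0.0137, "ty": 0.0376, "tz": 0, "ax": 0, "ay": 0, "az": 0},
])

```text
t: 13.13
eef_pos: [0.5313, -0.1624, 0.228]
ee_rot: [-1.571, 1.227, 1.665]
force: [0.6, -12.5, 0.9]
width: 0.0438
```

```bash
python3 st.py -110 -1.5 58
python3 - <<'E'
from h import *
a=[optics.grab_frame(n)[:,:,::-1] for n in ("scene","top")]
print(np.round(R2(CH[2]).T@telemetry.get_state()['force'],2))
cv2.imwrite("pics/s5.png",a[0]);cv2.imwrite("pics/t5.png",a[1])
a=[cv2.resize(a[0][160:265,190:330],(400,300),interpolation=cv2.INTER_CUBIC),cv2.resize(a[1][205:295,180:300],(400,300),interpolation=cv2.INTER_CUBIC)]
cv2.imwrite("pics/p5.png",cv2.convertScaleAbs(np.hstack(a),alpha=1.6))
E
```

```text
t 13.1333 q [-0.1   0.39 -0.25 -0.4  -1.03  0.41] tip [-38.6  -1.   60.5] TCPch [-99.  -1. 228.] F ch [-12.49   0.57   0.86] w 0.043798004551804444
0 [0.02 0.   3.28]
20 [ 0.02  0.01 -0.05]
shift to ['-110', '-1.5', '58'] [-0.87  2.72 -0.01]
[-15.43   1.91   1.2 ]
```

View pics/p5.png

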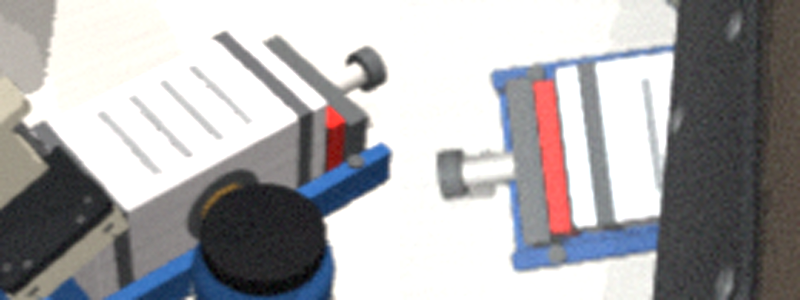

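Run:
```python
from h import *
for nm,u,v,z in [("red back",534,84,.068),("red back",552,234,.068),("blk",528,84,.066),("blk",551,236,.066),("red front",555,82,.068),("red front",572,230,.068)]:
    print(nm,np.round(toch(onz("top",180+(u-400)*.3,205+v*.3,z))*1000,1))
im0=cv2.imread("pics/top0.png")[205:295,180:300]; im1=cv2.imread("pics/t5.png")[205:295,180:300]
for nm,im in (("0",im0),("5",im1)):
    b,g,r=[im[:,:,i].astype(int) for i in range(3)]; m=(r>2*g)&(r>2*b)&(r>60); v,u=np.where(m)
    W=np.array([toch(onz("top",a+180,c+205,.068)) for a,c in zip(u,v)])*1000; print(nm,m.sum(),W.mean(0),np.percentile(W[:,0],[3,97]))
s=telemetry.get_state();print(s["t"])
```

```text
red back [175.6 -46.1  68. ]
red back [175.5  50.   68. ]
blk [179.6 -47.   66. ]
blk [176.5  51.1  66. ]
red front [162.1 -45.4  68. ]
red front [162.7  49.4  68. ]
0 272 [143.28725405   1.29147418  68.        ] [137.3638581  149.19866009]
5 266 [170.31333777   1.93372625  68.        ] [164.50758178 176.12813027]
13.2333
```

Emit:
play_rows([
  {"gripper": 0.5, "tx": 0.007, "ty": -0.019, "tz": 0, "ax": 0, "ay": 0, "az": 0},
  {"gripper": 0.5, "tx": 0, "ty": 0, "tz": 0, "ax": 0, "ay": 0, "az": 0},
  {"gripper": 0.5, "tx": 0, "ty": 0, "tz": 0, "ax": 0, "ay": 0, "az": 0},
])

```text
t: 13.48
eef_pos: [0.5313, -0.1622, 0.2281]
ee_rot: [-1.572, 1.228, 1.665]
force: [-0.2, -18.5, 2.3]
width: 0.0437
```

Emit:
play_rows([
  {"gripper": 0.5, "tx": 0, "ty": 0, "tz": 0, "ax": 0, "ay": 0, "az": 0},
  {"gripper": 0.5, "tx": 0, "ty": 0, "tz": 0, "ax": 0, "ay": 0, "az": 0},
  {"gripper": 0.5, "tx": 0, "ty": 0, "tz": 0, "ax": 0, "ay": 0, "az": 0},
  {"gripper": 0.5, "tx": 0, "ty": 0, "tz": 0, "ax": 0, "ay": 0, "az": 0},
  {"gripper": 0.5, "tx": 0, "ty": 0, "tz": 0, "ax": 0, "ay": 0, "az": 0},
  {"gripper": 0.5, "tx": 0, "ty": 0, "tz": 0, "ax": 0, "ay": 0, "az": 0},
  {"gripper": 0.5, "tx": 0, "ty": 0, "tz": 0, "ax": 0, "ay": 0, "az": 0},
  {"gripper": 0.5, "tx": 0, "ty": 0, "tz": 0, "ax": 0, "ay": 0, "az": 0},
])

```text
t: 14.15
eef_pos: [0.5313, -0.1622, 0.2281]
ee_rot: [-1.572, 1.228, 1.665]
force: [-0.1, -17.7, 0.7]
width: 0.0436
```

Emit:
play_rows([
  {"gripper": 0.5, "tx": 0, "ty": 0, "tz": 0, "ax": 0, "ay": 0, "az": 0},
  {"gripper": 0.5, "tx": 0, "ty": 0, "tz": 0, "ax": 0, "ay": 0, "az": 0},
  {"gripper": 0.5, "tx": 0, "ty": 0, "tz": 0, "ax": 0, "ay": 0, "az": 0},
  {"gripper": 0.5, "tx": 0, "ty": 0, "tz": 0, "ax": 0, "ay": 0, "az": 0},
  {"gripper": 0.5, "tx": 0, "ty": 0, "tz": 0, "ax": 0, "ay": 0, "az": 0},
  {"gripper": 0.5, "tx": 0, "ty": 0, "tz": 0, "ax": 0, "ay": 0, "az": 0},
  {"gripper": 0.5, "tx": 0, "ty": 0, "tz": 0, "ax": 0, "ay": 0, "az": 0},
  {"gripper": 0.5, "tx": 0, "ty": 0, "tz": 0, "ax": 0, "ay": 0, "az": 0},
])

```text
t: 14.82
eef_pos: [0.5313, -0.1622, 0.2281]
ee_rot: [-1.572, 1.228, 1.665]
force: [-1.6, -17.9, 1.9]
width: 0.0435
```

Tool force held near 18 N for about 1.4 s, which is roughly 14–18 N at the jaw after bed drag. Backing off now.

Emit:
play_rows([
  {"gripper": 0.5, "tx": -0.014, "ty": 0.038, "tz": 0, "ax": 0, "ay": 0, "az": 0},
  {"gripper": 0.5, "tx": -0.014, "ty": 0.038, "tz": 0, "ax": 0, "ay": 0, "az": 0},
  {"gripper": 0.5, "tx": -0.027, "ty": 0.075, "tz": 0, "ax": 0, "ay": 0, "az": 0},
  {"gripper": 0.5, "tx": -0.027, "ty": 0.075, "tz": 0, "ax": 0, "ay": 0, "az": 0},
  {"gripper": 0.5, "tx": -0.055, "ty": 0.15, "tz": 0, "ax": 0, "ay": 0, "az": 0},
  {"gripper": 0.5, "tx": -0.11, "ty": 0.3, "tz": 0, "ax": 0, "ay": 0, "az": 0},
  {"gripper": 0.5, "tx": -0.11, "ty": 0.3, "tz": 0, "ax": 0, "ay": 0, "az": 0},
  {"gripper": 0.5, "tx": -0.11, "ty": 0.3, "tz": 0, "ax": 0, "ay": 0, "az": 0},
  {"gripper": 0.5, "tx": -0.11, "ty": 0.3, "tz": 0, "ax": 0, "ay": 0, "az": 0},
  {"gripper": 0.5, "tx": -0.11, "ty": 0.3, "tz": 0, "ax": 0, "ay": 0, "az": 0},
  {"gripper": 0.5, "tx": -0.11, "ty": 0.3, "tz": 0, "ax": 0, "ay": 0, "az": 0},
  {"gripper": 0.5, "tx": -0.11, "ty": 0.3, "tz": 0, "ax": 0, "ay": 0, "az": 0},
  {"gripper": 0.5, "tx": -0.8, "ty": 0, "tz": 0, "ax": 0, "ay": 0, "az": 0},
  {"gripper": 0.5, "tx": -0.8, "ty": 0, "tz": 0, "ax": 0, "ay": 0, "az": 0},
  {"gripper": 0.5, "tx": -0.8, "ty": 0, "tz": 0, "ax": 0, "ay": 0, "az": 0},
  {"gripper": 0.5, "tx": -0.8, "ty": 0, "tz": 0, "ax": 0, "ay": 0, "az": 0},
  {"gripper": 0.5, "tx": -0.8, "ty": 0, "tz": 0, "ax": 0, "ay": 0, "az": 0},
  {"gripper": 0.5, "tx": -0.8, "ty": 0, "tz": 0, "ax": 0, "ay": 0, "az": 0},
  {"gripper": 0.5, "tx": 0, "ty": 0, "tz": 0, "ax": 0, "ay": 0, "az": 0},
  {"gripper": 0.5, "tx": 0, "ty": 0, "tz": 0, "ax": 0, "ay": 0, "az": 0},
])

```text
t: 16.48
eef_pos: [0.5415, -0.2668, 0.3419]
ee_rot: [-1.578, 1.224, 1.659]
force: [-0.8, 0.6, -0.6]
width: 0.0437
```

```bash
python3 st.py -110 -1.5 58
python3 - <<'E'
from h import *
a=[optics.grab_frame(n)[:,:,::-1] for n in ("scene","top")]
cv2.imwrite("pics/t6.png",a[1])
im=a[1][205:295,180:300]; b,g,r=[im[:,:,i].astype(int) for i in range(3)]; m=(r>2*g)&(r>2*b)&(r>60); v,u=np.where(m)
W=np.array([toch(onz("top",x+180,y+205,.068)) for x,y in zip(u,v)])*1000; print(m.sum(),W.mean(0))
for n in ("scene","top"):
  for q in ("tub","bearing","socket"):
    for d in finder.pinpoint(q,n)[:2]: print(n,q,round(d["confidence"],2),np.round(onz(n,d["location"][1],d["location"][0],0),4))
a=[cv2.resize(a[0][150:360,60:340],(400,300)),cv2.resize(a[1][150:360,180:460],(400,300))]
cv2.imwrite("pics/p6.png",cv2.convertScaleAbs(np.hstack(a),alpha=1.6))
E
```

```text
t 16.4833 q [-0.26  0.36 -0.03 -0.34 -1.32  0.46] tip [-143.1   -2.   174.5] TCPch [-204.   -2.  342.] F ch [ 0.65  0.75 -0.64] w 0.04374910255082391
0 [ 0.02 -0.02  3.31]
20 [ 0.02 -0.01 -0.02]
shift to ['-110', '-1.5', '58'] [4.83 0.34 0.03]
261 [170.23675236   1.60744954  68.        ]
scene tub 0.62 [ 0.6433 -0.0023  0.    ]
scene bearing 0.46 [ 0.3984 -0.0124 -0.    ]
scene socket 0.76 [ 0.6612 -0.1746  0.    ]
top tub 0.66 [ 0.6352 -0.0101  0.    ]
top bearing 0.69 [ 0.4039 -0.0072  0.    ]
top socket 0.75 [ 0.6592 -0.1781  0.    ]
```

View pics/p6.png

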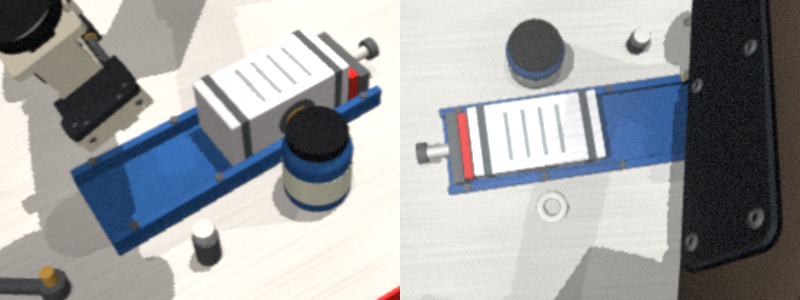

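The housing lies flat against the jaw, which is against the end block. Tub (536,52), socket (638,40) and bearing (552,207) are at the same pixels as before, and the gripper is clear.

```bash
python3 -c "
from station import job_done
print(job_done())"
```

```text
the job is handed in; nothing more can be done
None
```

The job is done and handed in at about 17 s. The housing lies flat between the rails with its top end against the jaw, and the gripper is clear of everything.

- **Tipping:** I pushed the housing near its top. It tipped about its far bottom edge and fell along the channel without catching the rails.
- **Jaw home:** I slid the housing along until the jaw stopped hard on the end block, after about 27 mm of travel. Bed drag read about 4–5 N while sliding. The jaw stayed where it was after I let go (170.3 mm before, 170.2 mm after).
- **Bedding:** I held the push for about 1.4 s with the tool reading about 18 N. After bed drag that is roughly 14–18 N on the jaw.
- **Force limit:** The stop came slightly earlier than I expected, and the tool force briefly reached 25.2 N. Allowing for bed drag, the squeeze on the jaw was about 21 N. I could not measure the squeeze directly, so that peak is inferred and not confirmed below 25 N.
- **Tub, bearing and socket:** All three look unmoved in the pictures. The network position estimates shifted 2–13 mm between looks, most for the bearing. I put that down to scatter, because in the top view they sit at the same pixels as before.

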